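Lock the gluing jig's strap with a spring cotter

TASK

Swing the red strap of the gluing jig all the way down so that its fork straddles the upright stud, then lock it: take the spring cotter out of its wooden holder and push its straight leg fully through the cross hole in the stud, until the springy bow snaps over the stud and closes behind it. Leave the cotter there and do not disturb the things lying about.

Things in the scene. Friction and masses are not known exactly. Their poses are not given: they have to be found in the camera images.
- jig: Gluing jig fixed to the bench: plywood base 20 mm thick, x -48 to +168, y +-50 mm. Origin on the bench under the axis of the upright steel stud (28 mm diameter, top 101 mm high, foot flange 44 mm wide). A wooden blank (x 38 to 94, y +-25 mm, top 62 mm high) lies between stud and hinge; two blue hinge cheeks at x = 132 mm stand 75 mm high.
- hole (a point): Centre of the cross hole, on the stud's axis, 80 mm above the bench. The hole runs level along the jig's y axis right through the stud, is 10 mm wide and high, and flares to about 16 mm at both mouths. Either mouth may be used, and the bow may lie on either side of the stud.
- strap_hinge (a point): Middle of the strap's hinge axis, 132 mm from the stud's axis along the jig's +x and 66 mm above the bench; the axis is parallel to the jig's y.
- strap (a joint): Angle of the red strap (rad): 0 = level, fully down on its stop, its top face 70 mm above the bench, its fork around the stud; grows as it swings up about its hinge. It starts 0.7 to 1.15 up; the stiff hinge stays where it is left. About 1 to 6 N on its upper face swings it down. The strap is 8 mm thick (4 mm either side of the plane through the hinge axis) and points from the hinge to the jig's -x.
- strap_fork (a point): Point on the strap's middle plane, 132 mm from the hinge, in the gap between the fork's prongs; it comes to the stud's axis when the strap is down. Measured from the hinge: the strap is 36 mm wide up to 99 mm, then 48 mm wide; the 32 mm gap begins at 113 mm; the prongs end at 157 mm.
- holder: Fixed wooden block, 58 x 100 mm, 44 mm high (a thin dowel on top to 52 mm), that holds the cotter. Origin on the bench 60 mm in front of its mouth: the block lies from x = 60 to 118 mm, the mouth faces -x. Its pocket, open only at the mouth, is 42 mm wide, 16 mm high, 44 mm deep, its floor 18 mm above the bench. The bench in front is free.
- clip: Spring cotter, 110 to 180 g: orange grip block 40 x 36 x 12 mm (x, y, z) and two 7 mm wires towards +x, in the middle plane z = 6 mm. Origin: middle of the grip's underside; centre of mass at x = 11 mm. It starts level in the holder's pocket, +x along the holder's -x, the grip hidden with its front face 1 to 3 mm behind the mouth, the wires sticking out.
- leg_tip (a point): Round tip of the cotter's straight leg, at x = 88, y = -10, z = 6 mm of the cotter's frame. The leg runs along x at y = -10 mm from the grip's front (x = 20 mm). It leads the bow by 13 mm.
- seat (a point): Where the stud's axis lies in the cotter when it is home: x = 38, y = -10, z = 6 mm of the cotter's frame, on the leg, inside the bow's bulge; the grip's front face then stands 4 mm short of the stud. Push until this point is at the hole's centre; 1 to 2 mm further does no harm.
- bow (a joint): Spread of the sprung bow (rad): 0 at rest, 0.10 to 0.14 with its nose on the stud's widest, under 0.05 again once snapped behind. Snapping takes a push of about 5 to 12 N. The bow lies at the cotter's +y: outer side at y = 12 mm for x = 25 to 40, wire centre at the narrow nose x = 54, y = -1, end x = 75, y = 11 mm. Leg and bow pinched together at x = 36 mm are 25 mm wide and firm.
- tub: Bystander: white and yellow glue tub, 110 mm wide, 114 mm high, origin under its middle.
- pliers: Bystander: pliers with red handles, 155 mm long along x, 14 mm high, origin below the pivot.
- strips: Bystander: bundle of thin wood strips, 200 x 50 x 15 mm, origin under its middle.
- hammer: Bystander: hammer lying on the bench, 240 mm long along x.
Things that resemble listed ones, but are neither listed nor needed, are in the scene too. Leave any black or purple look-alike of the jig alone.

How it is judged (in metres and radians):
On the way:
1. the strap is fully down before the cotter comes to the stud (value of joint strap below 0.05 rad and distance between clip and hole above 0.11 m), for 0.2 s.
At the end, for the whole second after the job is handed in: Strap fully down (under 0.05 rad); the cotter's leg through the stud's hole and home: hole centre at x 30 to 42 mm, y -10 +-4 mm, z 6 +-5 mm of the cotter's frame, leg within 0.35 rad of the hole's axis, bow snapped over (spread under 0.05 rad), cotter at rest (value of joint each of strap, bow below 0.05 rad and x of hole in the frame of clip between 0.03 and 0.042 m and y of hole in the frame of clip between -0.014 and -0.006 m and z of hole in the frame of clip between 0.001 and 0.011 m and angle between the x axis of clip and the y axis of jig, either way round below 0.35 rad and linear speed of clip below 0.02 m/s); the robot touches nothing.
It fails at once if a bystander (tub, pliers, strips, hammer) is shifted by more than 30 mm (distance of any of tub, pliers, strips, hammer from where it was at the start of the episode above 0.03 m).
It also fails if it takes over 72 s, if anything falls off the work surface, if the arm or the gripper's body presses on something with over 40 N, if the wrist force passes 120 N, or if a joint passes its speed limit or range.

ROBOT

A 6-joint arm with a two-finger parallel gripper is mounted at the origin on the work surface. World frame = base frame: x ahead of the robot, y to its left, z up, the work surface at z = 0. Lengths are in mm, angles in rad, forces in N, time in s.
With the tool pointing down it reaches from about 300 to 750 mm from the base axis. Payload 8.5 kg.
Tool frame: the origin (TCP) lies at the very end of the fingers, on their centre line; the grasp point (between the pads) lies 19 mm behind it; z points along the fingers, y is the line along which they close (so a half turn about z gives the same grasp; the last joint's range is limited). The gripper opens to 85 mm and grips with 20 to 120 N. Pads are 22 mm wide; open, the fingers measure 114 mm over their backs; the gripper's body (76 mm by 85 mm) begins 54 mm behind the grasp point. The pads swing forward as they close: fully open they stand 13 mm farther back than shut.
Start: joints at [1.011, 0.381, 1.297, -0, 1.464, -0.215], TCP at [185.895, 517.613, 231.322] pointing down, gripper open.
Joint ranges: [-3.11, 3.11], [-0.89, 2.33], [0.22, 2.48], [-1.42, 4.56], [0.17, 2.85], [-2.88, 2.88]. Speed limits (rad/s): [2.39, 2.39, 3.14, 3.14, 3.14, 3.14].

INTERFACE

Orientations are given as a unit quaternion [x, y, z, w].
In Python, from plant import arm, eyes, ticket gives the robot as it stands. The module is installed in compiled form; this text tells all that it offers.
- The arm moves only by the tool arm_command, never from a script. Its argument "commands" is a list of rows, each an object with "translation": the shift along the tool's x, y, z in mm, a list of three; "yaw": the turn about the tool's z in degrees. A call has exactly 8 rows; each row shifts and turns the commanded pose from where the row before left it, along the tool's axes as they then stand; what a row does not reach is not made up. A row lasts 1/10 s, in which the tool goes at most 50 mm and 8.59 degrees, less where a joint would pass 70% of its speed; a pose out of reach is approached as far as the arm can. A call with a gripper value outside its range is refused whole. "grip" is the finger opening in mm, from 0 to 85.4, set as the call begins (left out, the last holds). The fingers move at their own pace and stop on an object; the grip force is fixed at half the most. Time passes only in rows, so rows that do not move let the fingers close, or fill a call up. It gives the time, the measured TCP pose, the force, the opening and the grip force at its end, in the units of the state.
- arm.get_state(): the state, without advancing time (a new reading comes with each control period).
- eyes.camera(name): name is "side" or "top" or "wrist"; returns the picture (480x640x3 uint8, red, green, blue); there is no depth.
- eyes.get_calibration(name): a dict with "fx", "fy", "cx", "cy" (pixels), "origin" and "orientation" of the camera in the world. Camera axes: x right, y down, z forward; pixel columns grow to the right and rows downward; lengths in mm; the calibration is good to about 2 mm. The wrist camera is an equidistant fisheye: a pixel r from the principal point sees the ray r / f radians off the axis. A picture is of the moment at which its call begins: read the wrist's pose just before it. get_calibration takes no time and is no camera call; for the wrist camera it gives the pose at the moment of the call.
- ticket.sign_off(): hands the job in; it is judged then, once.
The state is a dict: "clock": time; "joint_positions": joint angles; "joint_vel": joint speeds; "effort": joint torques, N m; "position": TCP position; "tcp_rot": TCP orientation; "wrist_force": force on the tool from outside, world axes, zero at the start; "wrist_torque": the same for the moment, N m; "finger_gap": finger opening in mm; "finger_force": force on a finger pad.
Only numpy, scipy, OpenCV 4.12 (cv2) and the standard library are available. Lean on these libraries where they do the work, as an engineer would, in place of code of your own. Each camera call takes 0.05 s, during which the arm holds its last target. There are 200 camera calls.

## Working session

There is one attempt and no reset: what is moved stays moved. The work goes in short steps, Python scripts to look and compute and a tool call to move; the robot and the scene stay as the last step left them, time stands still between calls to the robot, and variables do not carry over. Pictures are saved under pics/ and viewed, at most 10 in all, crops included, and the job is handed in when it is done.

Besides the shell and the picture viewer there is one more tool, called after "Request:" as name(argument=value, ...) on one line, values as JSON. arm_command: Moves the arm, as the interface text tells. Its arguments: {"type":"object","properties":{"commands":{"type":"array"},"grip":{"type":"number"}},"required":["commands"]}

```bash
mkdir -p pics; python3 - <<'E'
from plant import arm, eyes, ticket
import cv2
s=arm.get_state(); print(s)
for n in("side","top","wrist"):
    print(n,eyes.get_calibration(n)); cv2.imwrite(f"pics/{n}0.png",eyes.camera(n)[:,:,::-1])
E
```

```text
{'clock': 0.0, 'joint_positions': array([ 1.01070662e+00,  3.81226492e-01,  1.29826483e+00,  9.70362777e-06,
        1.46359000e+00, -2.15310624e-01]), 'joint_vel': array([-8.80322509e-04,  1.52093370e-05, -1.04651817e-03, -3.32421954e-04,
       -5.17846403e-04, -1.04720860e-03]), 'effort': array([-7.53441827e-05, -4.48471642e+01, -2.31276405e+01, -1.96437172e-04,
        4.81726442e-03, -7.45991343e-06]), 'position': array([185.74193448, 517.38000042, 230.6940278 ]), 'tcp_rot': array([ 1.71537426e-01,  9.85177323e-01, -6.87268178e-04, -2.85869305e-04]), 'wrist_force': array([-0.8459408 , -0.10329792, -0.04227552]), 'wrist_torque': array([ 0.06037425,  0.00481684, -0.02794668]), 'finger_force': 0.0, 'finger_gap': 85.54125705042684}
side {'fx': 605.6588517878916, 'fy': 605.6588517878916, 'cx': 331.0320179460993, 'cy': 248.87656920735392, 'origin': array([-202.58844866, -765.45955632, 1103.80865765]), 'orientation': array([ 0.86438312, -0.33043034,  0.14448114, -0.35040379])}
top {'fx': 606.8500964127852, 'fy': 606.8500964127852, 'cx': 318.91155971556566, 'cy': 231.1487495991922, 'origin': array([ 290.88418506,   -1.9370243 , 1434.87601701]), 'orientation': array([-0.70060975,  0.70927876, -0.05666277,  0.05346914])}
wrist {'fx': 371.64829954431775, 'fy': 371.64829954431775, 'cx': 326.2217529185199, 'cy': 240.40615147293886, 'origin': array([110.18720544, 544.67006424, 372.66645572]), 'orientation': array([0.8076617 , 0.56827233, 0.09000683, 0.12902675])}
```

View pics/top0.png

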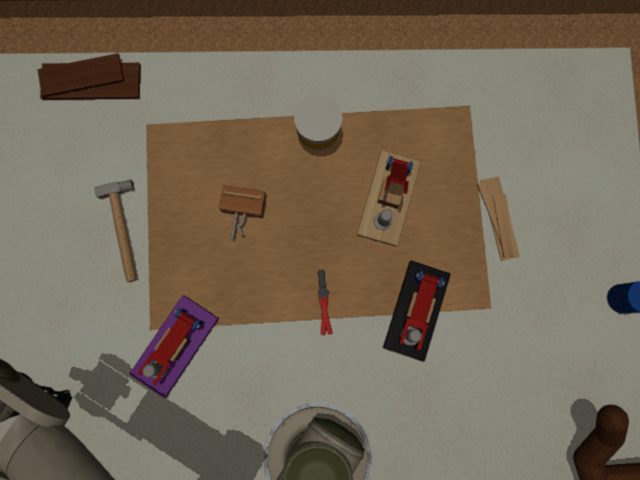

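View pics/side0.png

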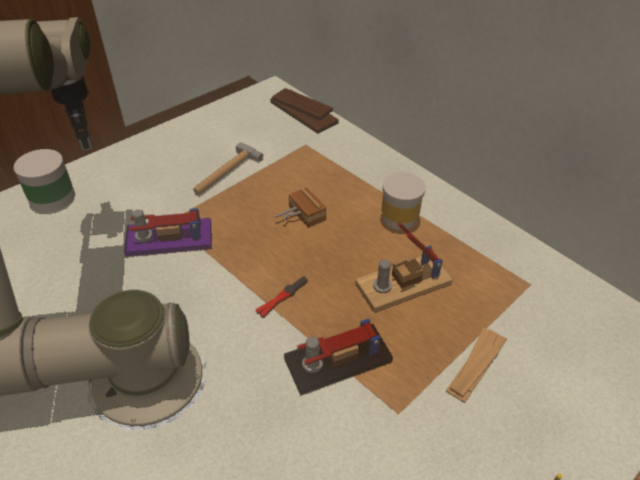

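The top view shows three jigs. The plywood one is at (390,198), the black one at (417,310) and the purple one at (174,345). Only the plywood jig fits, because it isn't a black or purple look-alike and its strap is raised. The holder is at (242,202) with its wires towards (238,230), and the pliers are at (324,302). I'll confirm the jig and holder in one enlarged crop.

```bash
python3 - <<'E'
import cv2,numpy as np
t=cv2.imread("pics/top0.png");s=cv2.imread("pics/side0.png")
c=lambda im,x,y,w,h:cv2.resize(im[y:y+h,x:x+w],(400,300),interpolation=cv2.INTER_CUBIC)
o=np.vstack([np.hstack([c(t,330,148,140,105),c(t,195,170,100,75)]),np.hstack([c(s,345,215,120,90),c(s,262,175,80,60)])])
cv2.imwrite("pics/comp0.png",np.clip(o*1.5,0,255).astype(np.uint8))
E
```

```text
(no output)
```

View pics/comp0.png

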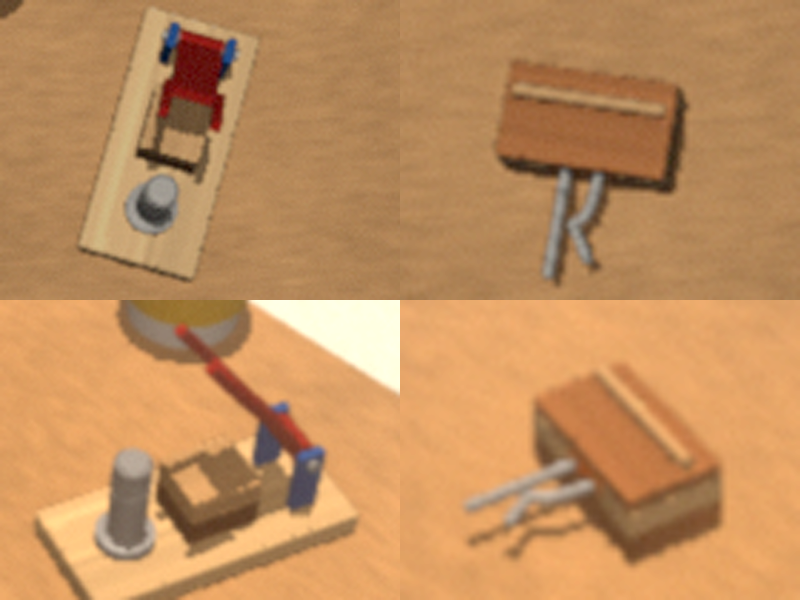

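The crop confirms it. The plywood jig has its strap raised, with the stud at about (384,215). The holder's wires come out on its −x side, with the leg tip at about (232,239) in the top view. Next I'll fit the poses from the hand-picked points.

```bash
cat > h.py <<'E'
import numpy as np
from scipy.optimize import least_squares
from scipy.spatial.transform import Rotation as R
def proj(P,c,fish=False):
    q=R.from_quat(c["orientation"]).inv().apply(np.atleast_2d(P)-c["origin"])
    if fish:
        r=np.hypot(q[:,0],q[:,1]);k=np.arctan2(r,q[:,2])/r
        return np.c_[c["fx"]*q[:,0]*k+c["cx"],c["fy"]*q[:,1]*k+c["cy"]]
    return np.c_[c["fx"]*q[:,0]/q[:,2]+c["cx"],c["fy"]*q[:,1]/q[:,2]+c["cy"]]
def place(p,L):
    return R.from_euler("z",p[2]).apply(L)+[p[0],p[1],0]
def fit(p0,obs):  # obs: list of (cal,fish,local pts,pixels)
    f=lambda p:np.concatenate([(proj(place(p,np.array(L,float)),c,w)-np.array(u)).ravel() for c,w,L,u in obs])
    r=least_squares(f,p0,loss="soft_l1",x_scale=[10,10,.1]);return r.x,f(r.x).reshape(-1,2)
E
python3 - <<'E'
from plant import eyes
from h import *
T=eyes.get_calibration("top");S=eyes.get_calibration("side")
k=lambda ox,oy,s,pts,dx=0,dy=0:[(ox+(a-dx)/s,oy+(b-dy)/s) for a,b in pts]
tj=k(330,148,400/140,[(148,8),(258,38),(192,278),(80,246)])
sj=k(345,215,400/120,[(38,519),(357,513)],0,300)
J,r=fit([400,-140,-.2],[(T,0,[(168,50,20),(168,-50,20),(-48,-50,20),(-48,50,20)],tj),(S,0,[(-48,50,20),(168,-50,20)],sj)])
print("jig",J,r.round(1).tolist())
th=k(195,170,4,[(508,60),(682,86),(664,180),(498,155)],400-400)
th=[(195+(a-400)/4,170+b/4) for a,b in [(508,60),(682,86),(664,180),(498,155)]]
sh=[(262+(a-400)/5,175+(b-300)/5) for a,b in [(535,400),(628,500),(718,462),(618,365)]]
H,r=fit([300,130,0.1],[(T,0,[(118,50,44),(118,-50,44),(60,-50,44),(60,50,44)],th),(S,0,[(60,50,44),(60,-50,44),(118,-50,44),(118,50,44)],sh)])
print("holder",H,r.round(1).tolist())
# clip pos relative to holder: leg tip
for g in(1,2,3): 
    L=np.array([60+g-68, 10,24.]); print(g,place(H,L).round(1),proj(place(H,L),T),proj(place(H,L),S))
print("obs tip", 195+(549-400)/4,170+278/4, 262+(468-400)/5,175+(506-300)/5)
# strap angle: tip ends in side view  (182,330),(fork left/right shoulder)
for a in np.arange(.7,1.16,.1):
    L=np.array([[132-157*np.cos(a),0,66+157*np.sin(a)]]);print(a,proj(place(J,L),S).round(1),proj(place(J,L),T).round(1))
print("obs", 345+182/(400/120),215+30/(400/120))
E
```

```text
jig [ 5.35060469e+02 -1.62280676e+02 -2.90078769e-01] [[-0.6, -1.1], [1.0, -0.6], [1.3, 1.1], [-0.5, 0.7], [-2.2, -1.8], [0.9, 0.1]]
holder [ 4.97236266e+02  1.82471941e+02 -1.53879438e-01] [[1.1, 0.1], [-0.3, -0.5], [0.4, 0.1], [-0.5, 0.4], [-1.3, -0.8], [-0.2, 0.4], [0.5, 0.1], [0.5, -1.1]]
1 [491.9 193.4  24. ] [[232.44545083 240.9150869 ]] [[273.74172177 217.2511762 ]]
2 [492.8 193.3  24. ] [[232.51483286 240.49728058]] [[274.07307361 217.11377465]]
3 [493.8 193.1  24. ] [[232.58419986 240.07956477]] [[274.40426021 216.97644163]]
obs tip 232.25 239.5 275.6 216.2
0.7 [[391.8 241.3]] [[392.1 204.1]]
0.7999999999999999 [[396.5 236.1]] [[394.1 198.3]]
0.8999999999999999 [[401.6 231.2]] [[396.2 192. ]]
0.9999999999999999 [[407.1 226.5]] [[398.3 185.3]]
1.0999999999999999 [[412.9 222.1]] [[400.4 178.3]]
obs 399.6 224.0
```

Fit results:

| Item | x (mm) | y (mm) | Yaw (rad) | Strap angle (rad) |
|---|---|---|---|---|
| Jig | 535 | −162 | −0.29 | about 0.93 |
| Holder | 497 | 182 | −0.154 | – |

I'll do the strap first, with the fingers closed.

Request:
arm_command(commands=[{"translation": [0, 0, 0], "yaw": -3.2}, {"translation": [-26.5, -24, 0], "yaw": 0}, {"translation": [-26.5, -24, 0], "yaw": 0}, {"translation": [-26.5, -24, 0], "yaw": 0}, {"translation": [-26.5, -24, 0], "yaw": 0}, {"translation": [-26.5, -24, 0], "yaw": 0}, {"translation": [-26.5, -24, 0], "yaw": 0}, {"translation": [-26.5, -24, 0], "yaw": 0}], grip=0)

```text
clock: 0.95
position: [316.2, 302.4, 231.2]
tcp_rot: [0.144, 0.99, -0.0, -0.0]
wrist_force: [-0.1, 0.7, 0.5]
finger_gap: -0.1
finger_force: 0.0
```

Request:
arm_command(commands=[{"translation": [-26.5, -24, 0], "yaw": 0}, {"translation": [-26.5, -24, 0], "yaw": 0}, {"translation": [-26.5, -24, 0], "yaw": 0}, {"translation": [-26.5, -24, 0], "yaw": 0}, {"translation": [-26.5, -24, 0], "yaw": 0}, {"translation": [-26.5, -24, 0], "yaw": 0}, {"translation": [-26.5, -24, 0], "yaw": 0}, {"translation": [-26.5, -24, 0], "yaw": 0}])

```text
clock: 1.75
position: [464.8, 57.8, 231.2]
tcp_rot: [0.144, 0.99, 0.0, -0.0]
wrist_force: [-0.2, 1.7, -0.2]
finger_gap: -0.3
finger_force: 0.0
```

Request:
arm_command(commands=[{"translation": [-26.5, -24, 0], "yaw": 0}, {"translation": [-26.5, -24, 0], "yaw": 0}, {"translation": [-26.5, -24, 0], "yaw": 0}, {"translation": [-26.5, -24, 0], "yaw": 0}, {"translation": [-26.5, -24, 0], "yaw": 0}, {"translation": [-26.5, -24, 0], "yaw": 0}, {"translation": [-26.5, -24, 0], "yaw": 0}, {"translation": [-26.5, -24, 0], "yaw": 0}])

```text
clock: 2.55
position: [613.3, -186.5, 231.0]
tcp_rot: [0.144, 0.99, 0.0, -0.0]
wrist_force: [0.1, 0.5, -0.3]
finger_gap: 0.3
finger_force: 0.0
```

```bash
python3 - <<'E'
from plant import arm,eyes
import cv2,pickle
c=eyes.get_calibration("wrist");im=eyes.camera("wrist")
pickle.dump(c,open("w1.pkl","wb"));cv2.imwrite("pics/w1.png",im[:,:,::-1])
s=arm.get_state();print(s["clock"],s["position"],s["tcp_rot"],s["finger_gap"],s["wrist_force"],s["joint_positions"])
E
```

```text
2.6 [ 614.88927766 -191.0147804   229.85100103] [ 1.45609478e-01  9.89341947e-01 -6.25073879e-04 -2.23481280e-05] -0.2731048906855655 [-3.96550624 -2.992938   -1.96099203] [-4.84229102e-01  5.51496041e-01  1.01138357e+00 -1.19423217e-03
  1.57834053e+00 -1.76277663e+00]
```

View pics/w1.png

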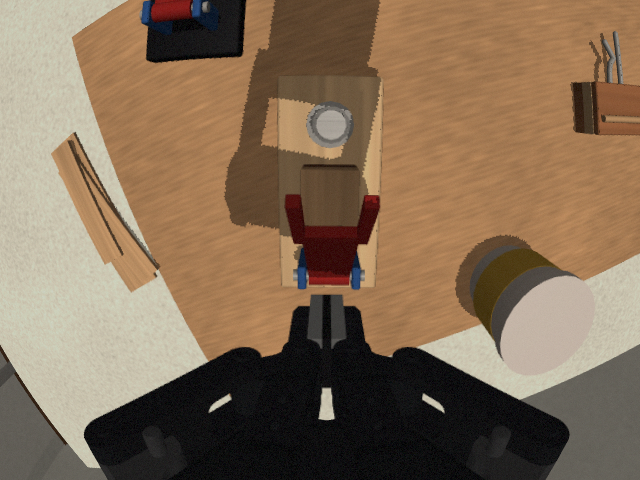

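The wrist view shows the plywood jig directly below. Its base corners are at (279,76), (383,76), (374,287) and (282,287), the stud top is at (331,125), and the fork prongs end at (294,197) and (371,197). I'll refine the pose with these.

```bash
python3 - <<'E'
from h import *
import pickle
from plant import arm
c=pickle.load(open("w1.pkl","rb"));print(c["origin"])
L=[(-48,-50,20),(-48,50,20),(168,50,20),(168,-50,20),(0,0,101)];u=[(279,76),(383,76),(374,287),(282,287),(331,125)]
J,r=fit([535,-162,-.29],[(c,1,L,u)]);print(J,r.round(1).tolist())
for a in(.85,.9,.95,1.0,1.05):
    P=[[132-157*np.cos(a)-4*np.sin(a),y,66+157*np.sin(a)-4*np.cos(a)] for y in(-20,20)]+[[132-157*np.cos(a)+4*np.sin(a),20,66+157*np.sin(a)+4*np.cos(a)]]
    print(a,proj(place(J,np.array(P)),c,1).round(1).tolist())
print(place(J,[[82,0,0],[50,0,0]]),arm.get_state()["position"])
E
```

```text
[ 536.35063042 -163.64311627  372.87923017]
[ 5.38471784e+02 -1.60553122e+02 -2.96687665e-01] [[-2.3, -1.4], [0.9, -0.2], [1.6, 2.3], [-1.1, 1.7], [0.1, -0.3]]
0.85 [[294.1, 174.1], [371.1, 174.9], [371.9, 188.0]]
0.9 [[293.4, 187.0], [371.9, 187.7], [372.6, 201.7]]
0.95 [[292.7, 200.8], [372.6, 201.5], [373.2, 216.3]]
1.0 [[292.1, 215.4], [373.2, 216.0], [373.7, 231.6]]
1.05 [[291.5, 230.7], [373.7, 231.3], [374.0, 247.5]]
[[ 616.88921292 -184.52616576    0.        ]
 [ 586.28728945 -175.17083146    0.        ]] [ 614.88927766 -191.0147804   229.85100103]
```

Request:
arm_command(commands=[{"translation": [0, 7, 20], "yaw": 0}, {"translation": [0, 0, 25], "yaw": 0}, {"translation": [0, 0, 15], "yaw": 0}, {"translation": [0, 0, 10], "yaw": 0}, {"translation": [2.5, 0, 8], "yaw": 0}, {"translation": [2.5, 0, 8], "yaw": 0}, {"translation": [2.5, 0, 8], "yaw": 0}, {"translation": [2.5, 0, 8], "yaw": 0}])

```text
clock: 3.4
position: [605.2, -175.7, 129.5]
tcp_rot: [0.144, 0.99, -0.0, 0.001]
wrist_force: [0.9, 0.4, 3.7]
finger_gap: -0.1
finger_force: 1.6
```

Request:
arm_command(commands=[{"translation": [3, 0, 8], "yaw": 0}, {"translation": [3, 0, 8], "yaw": 0}, {"translation": [3, 0, 8], "yaw": 0}, {"translation": [3, 0, 8], "yaw": 0}, {"translation": [3, 0, 8], "yaw": 0}, {"translation": [3, 0, 7], "yaw": 0}, {"translation": [2, 0, 5], "yaw": 0}, {"translation": [2, 0, 4], "yaw": 0}])

```text
clock: 4.2
position: [584.2, -169.4, 72.9]
tcp_rot: [0.144, 0.99, -0.0, 0.0]
wrist_force: [1.9, -0.4, 3.0]
finger_gap: -0.0
finger_force: 1.3
```

Request:
arm_command(commands=[{"translation": [0, 0, 1], "yaw": 0}, {"translation": [0, 0, 1], "yaw": 0}, {"translation": [0, 0, 1], "yaw": 0}, {"translation": [0, 0, 1], "yaw": 0}, {"translation": [0, 0, 0.5], "yaw": 0}, {"translation": [0, 0, 0], "yaw": 0}, {"translation": [0, 0, 0], "yaw": 0}, {"translation": [0, 0, 0], "yaw": 0}])

```text
clock: 5.0
position: [583.7, -169.2, 70.0]
tcp_rot: [0.144, 0.99, -0.0, -0.0]
wrist_force: [-5.4, 1.7, 11.6]
finger_gap: 0.1
finger_force: 6.0
```

The strap is on its stop: the finger ends are at z=70 mm with 11.6 N of force. Next I'll lift and move over the holder.

Request:
arm_command(commands=[{"translation": [0, 0, -10], "yaw": 0}, {"translation": [0, 0, -35], "yaw": -4}, {"translation": [0, 0, -40], "yaw": -4}, {"translation": [0, 0, -45], "yaw": 0}, {"translation": [10.6, 33.5, 0], "yaw": 0}, {"translation": [10.6, 33.5, 0], "yaw": 0}, {"translation": [10.6, 33.5, 0], "yaw": 0}, {"translation": [10.6, 33.5, 0], "yaw": 0}])

```text
clock: 5.8
position: [561.8, -29.2, 199.1]
tcp_rot: [0.075, 0.997, 0.0, 0.0]
wrist_force: [-0.5, 0.5, -0.4]
finger_gap: -0.0
finger_force: 0.0
```

Request:
arm_command(commands=[{"translation": [10.6, 33.5, 0], "yaw": 0}, {"translation": [10.6, 33.5, 0], "yaw": 0}, {"translation": [10.6, 33.5, 0], "yaw": 0}, {"translation": [10.6, 33.5, 0], "yaw": 0}, {"translation": [10.6, 33.5, 0], "yaw": 0}, {"translation": [10.6, 33.5, 0], "yaw": 0}, {"translation": [0, 0, 0], "yaw": 0}, {"translation": [0, 0, 0], "yaw": 0}], grip=60)

```text
clock: 6.6
position: [529.1, 178.1, 199.0]
tcp_rot: [0.074, 0.997, -0.0, 0.0]
wrist_force: [0.2, 1.3, -0.4]
finger_gap: 59.9
finger_force: 0.0
```

```bash
python3 - <<'E'
from plant import arm,eyes
import cv2,pickle
c=eyes.get_calibration("wrist");im=eyes.camera("wrist")
pickle.dump(c,open("w2.pkl","wb"));cv2.imwrite("pics/w2.png",im[:,:,::-1])
cv2.imwrite("pics/w2c.png",cv2.resize(im[60:360,120:520,::-1],(800,600),interpolation=cv2.INTER_CUBIC))
s=arm.get_state();print(s["clock"],s["position"],s["tcp_rot"],s["finger_gap"],s["wrist_force"],s["joint_positions"])
E
```

```text
6.65 [529.28289298 177.43543861 198.90733589] [ 7.44893354e-02  9.97221803e-01 -1.02305748e-04  6.93033166e-05] 60.02532110090788 [ 0.86416086 -0.38336772 -0.17216344] [ 1.11498467e-01  4.19999826e-01  1.33071479e+00 -2.30444164e-04
  1.39077968e+00 -1.31013982e+00]
```

View pics/w2c.png

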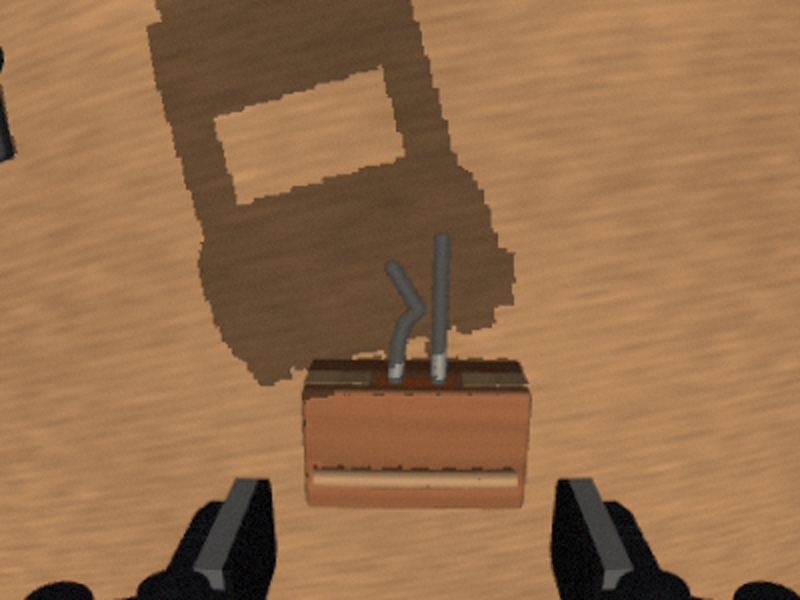

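The wrist crop shows the holder's top face at (303–531, 391–506) in crop pixels. The leg tip is at (442,235), the nose at (420,308) and the bow end at (390,263), and the grip is hidden in the mouth.

```bash
python3 - <<'E'
from h import *
import pickle
c=pickle.load(open("w2.pkl","rb"))
g=lambda p:[(120+a/2,60+b/2) for a,b in p]
H,r=fit([497,182,-.154],[(c,1,[(60,-50,44),(60,50,44),(118,-50,44),(118,50,44),(60,-50,0),(60,50,0)],g([(303,391),(531,391),(307,506),(525,506),(311,360),(522,361)]))]);print("holder",H,r.round(1).tolist())
C,r=fit([560,180,-.154+np.pi],[(c,1,[(87,-10,24),(75,11,24),(54,-1,24),(40,-10,24)],g([(442,237),(391,265),(419,309),(440,335)]))]);print("clip free",C,r.round(1).tolist())
for d in(1,2,3):
    p=place(H,[[60+d+20,0,24]])[0];q=[p[0],p[1],H[2]+np.pi]
    print(d,p,proj(place(q,np.array([[88,-10,24],[75,11,24],[54,-1,24],[88,-10,24.]])),c,1)*2-[240,120])
E
```

```text
holder [ 4.99953325e+02  1.84584149e+02 -1.50288074e-01] [[-1.3, -0.3], [1.1, -0.0], [0.2, 1.3], [-0.0, 1.4], [1.1, -0.6], [-1.3, -0.9]]
clip free [582.60779075 172.57789483   2.99706499] [[-0.7, -0.7], [0.4, -1.0], [0.3, 0.5], [-0.1, 2.7]]
1 [580.04029248 172.45658915  24.        ] [[440.58594479 227.57427498]
 [391.63283772 257.16634196]
 [419.20149615 304.34725639]
 [440.58594479 227.57427498]]
2 [581.02902047 172.30686619  24.        ] [[440.56270757 229.87451265]
 [391.64135383 259.4380062 ]
 [419.19024836 306.55873362]
 [440.56270757 229.87451265]]
3 [582.01774846 172.15714322  24.        ] [[440.53931946 232.17274442]
 [391.64998755 261.70714629]
 [419.17897906 308.76694786]
 [440.53931946 232.17274442]]
```

Request:
arm_command(commands=[{"translation": [-8, 1.8, 20], "yaw": 0}, {"translation": [-7.8, 1.8, 20], "yaw": 0}, {"translation": [0, 0, 30], "yaw": 0}, {"translation": [0, 0, 30], "yaw": 0}, {"translation": [0, 0, 30], "yaw": 0}, {"translation": [0, 0, 20], "yaw": 0}, {"translation": [0, 0, 10], "yaw": 0}, {"translation": [0, 0, 0], "yaw": 0}])

```text
clock: 7.45
position: [545.2, 178.0, 38.0]
tcp_rot: [0.075, 0.997, -0.0, -0.001]
wrist_force: [1.0, 0.3, -1.0]
finger_gap: 59.8
finger_force: 0.0
```

Request:
arm_command(commands=[{"translation": [0, 0, 10], "yaw": 0}, {"translation": [0, 0, 8], "yaw": 0}, {"translation": [0, 0, 4], "yaw": 0}, {"translation": [0, 0, 0], "yaw": 0}, {"translation": [0, 0, 0], "yaw": 0}, {"translation": [0, 0, 0], "yaw": 0}, {"translation": [0, 0, 0], "yaw": 0}, {"translation": [0, 0, 0], "yaw": 0}])

```text
clock: 8.25
position: [545.4, 178.9, 17.0]
tcp_rot: [0.075, 0.997, 0.0, 0.0]
wrist_force: [-0.2, 0.6, 1.1]
finger_gap: 60.4
finger_force: 0.0
```

```bash
python3 - <<'E'
from plant import arm,eyes
import cv2,pickle
c=eyes.get_calibration("wrist");im=eyes.camera("wrist")
pickle.dump(c,open("w3.pkl","wb"));cv2.imwrite("pics/w3.png",im[:,:,::-1])
cv2.imwrite("pics/w3c.png",cv2.resize(im[180:420,160:480,::-1],(800,600),interpolation=cv2.INTER_CUBIC))
s=arm.get_state();print(s["clock"],s["position"],s["tcp_rot"],s["finger_gap"],s["wrist_force"])
E
```

```text
8.3 [545.37812731 178.93800207  16.97951765] [7.45716120e-02 9.97215651e-01 1.99121771e-05 1.39708452e-04] 59.79561933888511 [ 0.05674087  0.02984177 -0.06656385]
```

View pics/w3c.png

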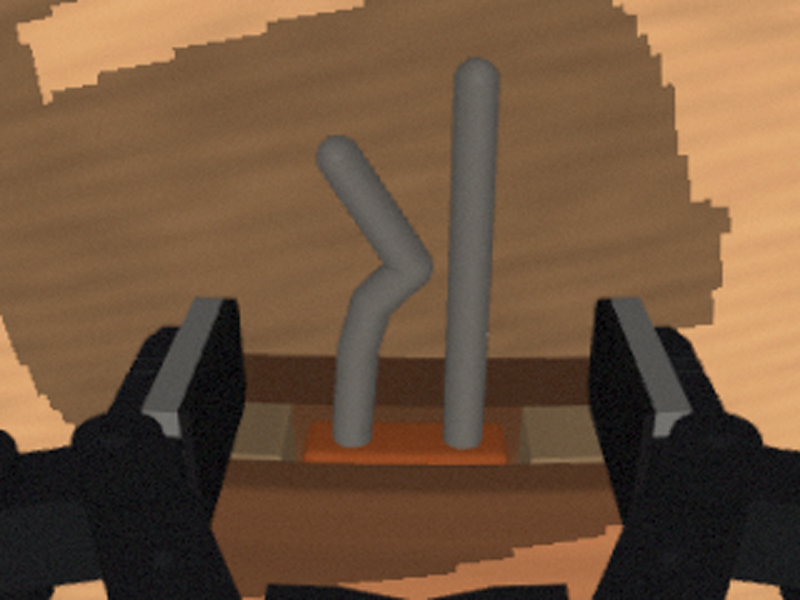

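The fingers straddle both wires, with the grip front visible in the mouth and the wires centred between the pads. Close now.

Request:
arm_command(commands=[{"translation": [0, 0, 0], "yaw": 0}, {"translation": [0, 0, 0], "yaw": 0}, {"translation": [0, 0, 0], "yaw": 0}, {"translation": [0, 0, 0], "yaw": 0}, {"translation": [0, 0, 0], "yaw": 0}, {"translation": [0, 0, 0], "yaw": 0}, {"translation": [0, 0, 0], "yaw": 0}, {"translation": [0, 0, 0], "yaw": 0}], grip=5)

```text
clock: 9.1
position: [545.4, 179.0, 17.0]
tcp_rot: [0.075, 0.997, 0.0, 0.0]
wrist_force: [-1.7, 0.8, 4.6]
finger_gap: 21.2
finger_force: 58.2
```

```bash
python3 - <<'E'
from h import *
import pickle
c=pickle.load(open("w3.pkl","rb"))
g=lambda p:[(160+a/2.5,180+b/2.5) for a,b in p]
C,r=fit([582,172,2.993],[(c,1,[(87,-10,24),(75,11,24),(54,-1,24)],g([(476,63),(333,145),(413,267)]))]);print("clip free",C,r.round(1).tolist())
E
```

```text
clip free [582.14926868 172.30474012   2.99547106] [[-1.1, 0.8], [0.6, -1.1], [0.3, 0.0]]
```

Request:
arm_command(commands=[{"translation": [0, 0, -1], "yaw": 0}, {"translation": [6, 0, 0], "yaw": 0}, {"translation": [12, 0, 0], "yaw": 0}, {"translation": [15, 0, 0], "yaw": 0}, {"translation": [15, 0, 0], "yaw": 0}, {"translation": [15, 0, 0], "yaw": 0}, {"translation": [15, 0, 0], "yaw": 0}, {"translation": [12, 0, 0], "yaw": 0}])

```text
clock: 9.9
position: [454.9, 192.3, 17.5]
tcp_rot: [0.075, 0.997, -0.0, -0.001]
wrist_force: [0.0, 0.5, -1.8]
finger_gap: 21.6
finger_force: 58.1
```

Request:
arm_command(commands=[{"translation": [0, 0, 5], "yaw": 0}, {"translation": [0, 0, 5], "yaw": 0}, {"translation": [0, 0, 3], "yaw": 0}, {"translation": [0, 0, 2], "yaw": 0}, {"translation": [0, 0, 0.5], "yaw": 0}, {"translation": [0, 0, 0], "yaw": 0}, {"translation": [0, 0, 0], "yaw": 0}, {"translation": [0, 0, 0], "yaw": 0}])

```text
clock: 10.7
position: [456.5, 192.3, 2.4]
tcp_rot: [0.075, 0.997, 0.0, 0.0]
wrist_force: [0.2, 0.3, -1.3]
finger_gap: 21.6
finger_force: 58.1
```

Request:
arm_command(commands=[{"translation": [0, 0, 0.6], "yaw": 0}, {"translation": [0, 0, 0.6], "yaw": 0}, {"translation": [0, 0, 0], "yaw": 0}, {"translation": [0, 0, 0], "yaw": 0}, {"translation": [0, 0, 0], "yaw": 0}, {"translation": [0, 0, 0], "yaw": 0}, {"translation": [0, 0, 0], "yaw": 0}, {"translation": [0, 0, 0], "yaw": 0}])

```text
clock: 11.5
position: [456.4, 192.3, 1.1]
tcp_rot: [0.075, 0.997, 0.0, 0.0]
wrist_force: [-0.4, -0.6, -0.8]
finger_gap: 21.6
finger_force: 58.1
```

Request:
arm_command(commands=[{"translation": [0, 0, 0], "yaw": 0}, {"translation": [0, 0, 0], "yaw": 0}, {"translation": [0, 0, 0], "yaw": 0}, {"translation": [0, 0, -5], "yaw": 0}, {"translation": [0, 0, -25], "yaw": 0}, {"translation": [0, 0, -25], "yaw": 0}, {"translation": [0, 0, -5], "yaw": 0}, {"translation": [0, 0, 0], "yaw": 0}], grip=60)

```text
clock: 12.3
position: [456.6, 192.4, 61.8]
tcp_rot: [0.075, 0.997, 0.0, 0.001]
wrist_force: [0.2, -0.2, -0.8]
finger_gap: 60.1
finger_force: 0.0
```

```bash
python3 - <<'E'
from plant import arm,eyes
import cv2,pickle
c=eyes.get_calibration("wrist");im=eyes.camera("wrist")
pickle.dump(c,open("w4.pkl","wb"));cv2.imwrite("pics/w4.png",im[:,:,::-1])
cv2.imwrite("pics/w4c.png",cv2.resize(im[140:440,120:520,::-1],(800,600),interpolation=cv2.INTER_CUBIC))
s=arm.get_state();print(s["clock"],s["position"],s["tcp_rot"],s["finger_gap"],s["wrist_force"])
E
```

```text
12.35 [456.14595611 192.25798384  60.89763823] [ 7.45969415e-02  9.97213766e-01 -4.93804829e-06 -1.66592620e-05] 59.92490373610207 [-0.16239144 -0.23192487 -0.6539367 ]
```

View pics/w4c.png

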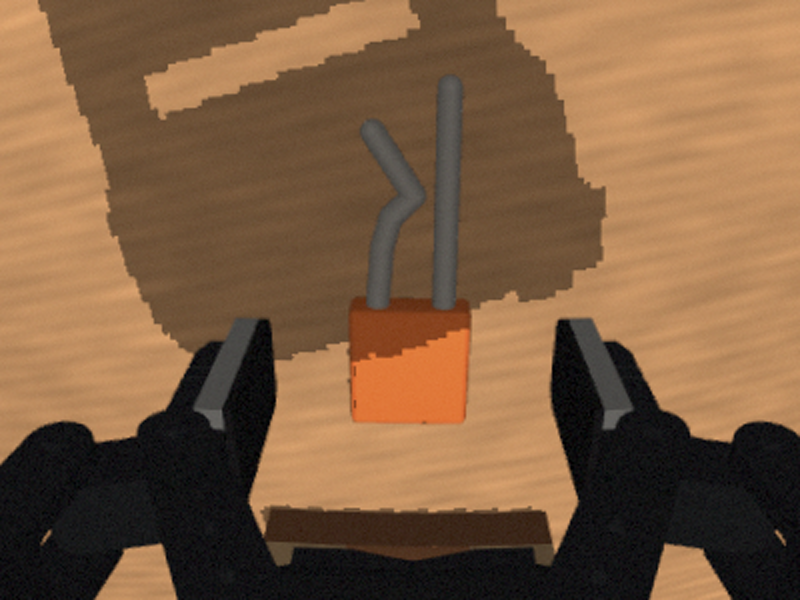

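The cotter lies flat on the bench. Its grip's top face is at crop (350–471, 311–423) and the leg tip is at (450,76).

```bash
python3 - <<'E'
from h import *
import pickle
from plant import arm
c=pickle.load(open("w4.pkl","rb"))
g=lambda p:[(120+a/2,140+b/2) for a,b in p]
C,r=fit([491,186,2.993],[(c,1,[(87,-10,6),(75,11,6),(54,-1,6),(-20,18,12),(-20,-18,12),(20,18,12),(20,-18,12)],g([(450,79),(369,127),(413,195),(354,423),(465,423),(350,311),(470,311)]))]);print("clip",C,r.round(1).tolist())
s=arm.get_state();Rt=R.from_quat(s["tcp_rot"])
t=place(C,np.array([[-2.,0,0]]))[0];print(t,"tool delta",Rt.inv().apply(t-s["position"]),"clip x in tool",Rt.inv().apply([np.cos(C[2]),np.sin(C[2]),0]))
E
```

```text
clip [492.45021689 186.13987192   2.98704583] [[-0.9, -1.1], [0.5, -3.5], [0.4, -0.5], [-1.2, 1.2], [0.9, 1.4], [-1.4, 0.7], [1.1, 1.0]]
[494.42637967 185.83200724   0.        ] tool delta [-38.8124088   -0.6584159   60.89638542] clip x in tool [9.99986405e-01 5.21419972e-03 3.24242104e-05]
```

Request:
arm_command(commands=[{"translation": [-20, -0.4, 0], "yaw": 0}, {"translation": [-18.8, -0.3, 10], "yaw": 0}, {"translation": [0, 0, 20], "yaw": 0}, {"translation": [0, 0, 15], "yaw": 0}, {"translation": [0, 0, 10], "yaw": 0}, {"translation": [0, 0, 4.5], "yaw": 0}, {"translation": [0, 0, 0], "yaw": 0}, {"translation": [0, 0, 0], "yaw": 0}])

```text
clock: 13.15
position: [494.8, 185.9, 2.0]
tcp_rot: [0.075, 0.997, 0.0, 0.0]
wrist_force: [0.1, 0.2, 0.5]
finger_gap: 59.8
finger_force: 0.0
```

Request:
arm_command(commands=[{"translation": [0, 0, 0], "yaw": 0}, {"translation": [0, 0, 0], "yaw": 0}, {"translation": [0, 0, 0], "yaw": 0}, {"translation": [0, 0, 0], "yaw": 0}, {"translation": [0, 0, 0], "yaw": 0}, {"translation": [0, 0, 0], "yaw": 0}, {"translation": [0, 0, 0], "yaw": 0}, {"translation": [0, 0, 0], "yaw": 0}], grip=15)

```text
clock: 13.95
position: [494.9, 185.9, 2.5]
tcp_rot: [0.075, 0.997, 0.0, 0.001]
wrist_force: [-1.5, 0.0, 5.7]
finger_gap: 33.9
finger_force: 60.3
```

Request:
arm_command(commands=[{"translation": [0, 0, -15], "yaw": 0}, {"translation": [0, 0, -35], "yaw": 0}, {"translation": [0, 0, -25], "yaw": 8.2}, {"translation": [0, 0, -25], "yaw": 8.2}, {"translation": [0, 0, -20], "yaw": 8.2}, {"translation": [0, 0, -20], "yaw": 8.2}, {"translation": [0, 0, -20], "yaw": 8.2}, {"translation": [0, 0, -20], "yaw": 8.2}])

```text
clock: 14.75
position: [494.3, 185.8, 182.6]
tcp_rot: [0.486, 0.874, -0.0, -0.0]
wrist_force: [0.0, -0.4, -2.4]
finger_gap: 33.9
finger_force: 60.2
```

Request:
arm_command(commands=[{"translation": [0, 0, 0], "yaw": 8.2}, {"translation": [0, 0, 0], "yaw": 8.2}, {"translation": [0, 0, 0], "yaw": 8.2}, {"translation": [0, 0, 0], "yaw": 8.2}, {"translation": [0, 0, 0], "yaw": 8.2}, {"translation": [0, 0, 0], "yaw": 8.3}, {"translation": [-32, 9.5, 0], "yaw": 0}, {"translation": [-32, 9.5, 0], "yaw": 0}])

```text
clock: 15.55
position: [493.5, 118.7, 181.6]
tcp_rot: [0.804, 0.595, -0.0, 0.0]
wrist_force: [0.5, 0.6, -1.3]
finger_gap: 34.2
finger_force: 60.3
```

Request:
arm_command(commands=[{"translation": [-32, 9.5, 0], "yaw": 0}, {"translation": [-32, 9.5, 0], "yaw": 0}, {"translation": [-32, 9.5, 0], "yaw": 0}, {"translation": [-32, 9.5, 0], "yaw": 0}, {"translation": [-32, 9.5, 0], "yaw": 0}, {"translation": [-32, 9.5, 0], "yaw": 0}, {"translation": [-32, 9.5, 0], "yaw": 0}, {"translation": [-32, 9.5, 0], "yaw": 0}])

```text
clock: 16.35
position: [491.2, -149.2, 181.8]
tcp_rot: [0.804, 0.594, 0.0, 0.0]
wrist_force: [0.6, 0.6, -2.3]
finger_gap: 34.2
finger_force: 60.3
```

Request:
arm_command(commands=[{"translation": [-32, 9.5, 0], "yaw": 0}, {"translation": [-32, 9.5, 0], "yaw": 0}, {"translation": [-32, 9.5, 0], "yaw": 0}, {"translation": [-32, 9.5, 0], "yaw": 0}, {"translation": [0, 0, 0], "yaw": 0}, {"translation": [0, 0, 0], "yaw": 0}, {"translation": [0, 0, 0], "yaw": 0}, {"translation": [0, 0, 0], "yaw": 0}])

```text
clock: 17.15
position: [490.4, -280.3, 181.8]
tcp_rot: [0.804, 0.595, 0.0, -0.0]
wrist_force: [-0.5, -0.6, -1.3]
finger_gap: 34.2
finger_force: 60.3
```

```bash
python3 - <<'E'
from plant import arm,eyes
import cv2,pickle
c=eyes.get_calibration("wrist");im=eyes.camera("wrist")
pickle.dump(c,open("w5.pkl","wb"));cv2.imwrite("pics/w5.png",im[:,:,::-1])
cv2.imwrite("pics/w5c.png",cv2.resize(im[60:360,120:520,::-1],(800,600),interpolation=cv2.INTER_CUBIC))
s=arm.get_state();print(s["clock"],s["position"],s["tcp_rot"],s["finger_gap"],s["wrist_force"],s["joint_positions"])
E
```

```text
17.2 [ 490.4946035  -280.4971483   181.86262154] [8.03762564e-01 5.94950197e-01 3.71254948e-05 5.74251390e-05] 34.06567022095886 [-0.20719144 -0.68997897 -2.45811371] [-7.28979495e-01  4.46196123e-01  1.33892015e+00  5.05231220e-05
  1.35634884e+00 -4.32601289e-01]
```

View pics/w5c.png

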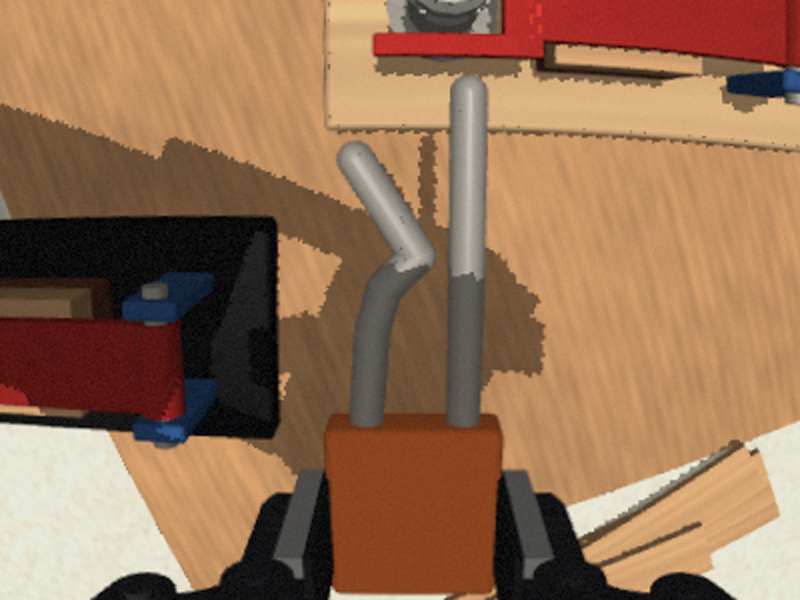

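The strap is down with its fork around the stud, and the cotter is held square, with the leg tip at crop (468,78). The black look-alike at the left stays well clear. I'll lower to insertion height and measure the alignment up close.

Request:
arm_command(commands=[{"translation": [0, 0, 25], "yaw": 0}, {"translation": [0, 0, 25], "yaw": 0}, {"translation": [0, 0, 25], "yaw": 0}, {"translation": [0, 0, 20], "yaw": 0}, {"translation": [0, 0, 10], "yaw": 0}, {"translation": [0, 0, 0], "yaw": 0}, {"translation": [0, 0, 0], "yaw": 0}, {"translation": [0, 0, 0], "yaw": 0}])

```text
clock: 18.0
position: [490.9, -281.8, 77.8]
tcp_rot: [0.804, 0.595, 0.0, 0.001]
wrist_force: [0.1, 0.1, -1.8]
finger_gap: 34.1
finger_force: 60.3
```

```bash
python3 - <<'E'
from plant import arm,eyes
import cv2,pickle
s=arm.get_state()
c=eyes.get_calibration("wrist");im=eyes.camera("wrist")
pickle.dump((c,s),open("w6.pkl","wb"));cv2.imwrite("pics/w6.png",im[:,:,::-1])
cv2.imwrite("pics/w6c.png",cv2.resize(im[60:300,180:500,::-1],(800,600),interpolation=cv2.INTER_CUBIC))
print(s["clock"],s["position"],s["tcp_rot"],s["finger_gap"],s["wrist_force"])
E
```

```text
18.0 [ 490.85738844 -281.76650233   77.80634963] [8.04086596e-01 5.94511191e-01 2.21295849e-04 1.06854398e-03] 34.06553541366148 [ 0.10613181  0.05199666 -1.78081836]
```

View pics/w6c.png

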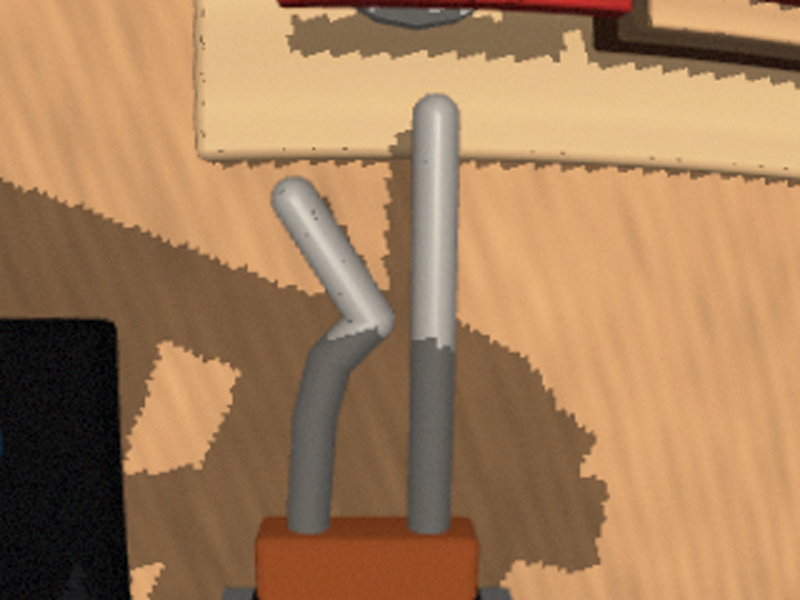

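The clip's leg is at crop x=436 (tip) to 429 (base), straight ahead of the stud, which is just beyond the crop's top edge. I'll segment the stud numerically in the full frame, and use it with the strap edges to refine the lateral offset.

```bash
python3 - <<'E'
from h import *
import pickle,cv2
c,s=pickle.load(open("w6.pkl","rb"));im=cv2.imread("pics/w6.png")
J=np.array([538.47,-160.55,-.2967])
print("exp stud top, mid, edges",proj(place(J,np.array([[0,0,101.],[0,0,80],[14,0,101],[-14,0,101],[0,-14,101],[0,14,101]])),c,1).round(1).tolist())
hsv=cv2.cvtColor(im,cv2.COLOR_BGR2HSV)
m=((hsv[...,1]<45)&(hsv[...,2]>50)).astype(np.uint8)
for y in range(0,72,5):
    x=np.where(m[y,270:420])[0]+270
    print(y,(x.min(),x.max(),len(x)) if len(x) else None, im[y,340].tolist())
red=(((hsv[...,0]<6)|(hsv[...,0]>174))&(hsv[...,1]>170))
for y in range(30,70,4):
    x=np.where(red[y])[0]; print("red",y,(x.min(),x.max(),len(x)) if len(x) else None)
# clip in tool
g=lambda p:[(180+a/2.5,60+b/2.5) for a,b in p]
Rt=R.from_quat(s["tcp_rot"]);P=s["position"]
u=np.array(g([(436,99),(292,190),(377,320),(429,531),(310,531)]));L=np.array([(87,-10,6),(75,11,6),(54,-1,6),(20,-10,6),(20,8.5,6)],float)
def f(p): # x,y,z offset of TCP->clip origin along tool, yaw, pitch; tool x=clip x, tool y=-clip y, z=-z
    A=R.from_euler("zy",[p[3],p[4]]).apply(L*[1,-1,-1])+p[:3]
    return np.r_[(proj(Rt.apply(A)+P,c,1)-u).ravel(),(p[2]-2.5)/2,p[4]/.05]
r=least_squares(f,[2,0,2.5,0,0]);print(r.x,r.fun.round(1))
E
```

```text
exp stud top, mid, edges [[359.5, -24.8], [354.6, -4.6], [402.6, -22.1], [315.4, -25.4], [359.9, 13.9], [358.8, -60.5]]
0 (np.int64(318), np.int64(394), 77) [156, 166, 171]
5 (np.int64(314), np.int64(391), 78) [116, 122, 128]
10 (np.int64(310), np.int64(389), 80) [117, 124, 128]
15 (np.int64(307), np.int64(387), 81) [57, 61, 64]
20 (np.int64(306), np.int64(386), 81) [54, 55, 59]
25 (np.int64(305), np.int64(387), 83) [71, 78, 81]
30 (np.int64(304), np.int64(388), 85) [69, 77, 80]
35 (np.int64(306), np.int64(388), 83) [57, 60, 64]
40 (np.int64(307), np.int64(386), 80) [60, 63, 64]
45 None [43, 49, 196]
50 None [46, 50, 201]
55 None [48, 53, 203]
60 None [12, 18, 78]
65 (np.int64(326), np.int64(367), 42) [90, 98, 100]
70 (np.int64(340), np.int64(353), 14) [60, 67, 72]
red 30 (np.int64(397), np.int64(624), 228)
red 34 (np.int64(398), np.int64(624), 227)
red 38 (np.int64(397), np.int64(624), 228)
red 42 (np.int64(302), np.int64(625), 286)
red 46 (np.int64(290), np.int64(624), 335)
red 50 (np.int64(290), np.int64(625), 336)
red 54 (np.int64(290), np.int64(625), 330)
red 58 (np.int64(291), np.int64(625), 292)
red 62 (np.int64(293), np.int64(625), 223)
red 66 (np.int64(421), np.int64(625), 107)
[ 1.10634019e+00 -3.60129473e-01  2.50813084e+00  4.37133244e-04
  1.45740253e-02] [ 0.1  1.4 -0.1 -2.6 -1.4  1.2 -0.2  0.1  1.6  0.   0.   0.3]
```

```bash
python3 - <<'E'
from h import *
import pickle
c,s=pickle.load(open("w6.pkl","rb"))
t=np.linspace(0,2*np.pi,721)
def sil(J,rows):
    out=[]
    pts=[proj(place(J,np.c_[14*np.cos(t),14*np.sin(t),np.full_like(t,z)]),c,1) for z in np.arange(62,100,1.)]
    A=np.vstack(pts)
    for y in rows:
        q=A[abs(A[:,1]-y)<1.0,0]; out+=[q.min(),q.max()]
    return np.array(out)
def f(p,full=False):
    J=p
    rows=[2,8,14]; o=np.array([316.5,392.7, 311.5,389.5,308,387.3])
    e=sil(J,rows)-o
    q=proj(place(J,np.array([[0,-22,25.],[-25,-20,70],[19,0,70],[-48,-50,20],[150,-50,20]])),c,1)
    # edge point: only row compare at column 498
    ed=proj(place(J,np.array([[x,-50,20.] for x in np.arange(20,120,2)])),c,1)
    row=np.interp(495,ed[:,0],ed[:,1])
    r=np.r_[e,q[0,0]-346.5,q[1,0]-290,q[2,0]-397,q[3]-[259.2,122],row-131]
    return r
J0=np.array([538.47,-160.55,-.2967])
print(f(J0).round(1))
r=least_squares(f,J0,diff_step=1e-3,x_scale=[5,5,.1],loss="soft_l1",f_scale=2);J=r.x;print(J,f(J).round(1))
Rt=R.from_quat(s["tcp_rot"])
for JJ in(J0,J):
    h=place(JJ,np.array([[0,0,80.]]))[0]
    d=Rt.inv().apply(h-s["position"]);print("hole in tool",d,"jig y in tool",Rt.inv().apply([-np.sin(JJ[2]),np.cos(JJ[2]),0]))
E
```

```text
[ 0.7  2.   6.2  1.6 10.2  0.2  0.2 -0.5  2.9 -3.2  2.1 -0.4]
[ 5.37813950e+02 -1.60538625e+02 -2.90702199e-01] [-0.9  0.3  4.6 -0.   8.6 -1.2 -0.8 -1.8  1.3 -3.8  3.  -0.9]
hole in tool [129.84622127   9.99580276  -2.29261148] jig y in tool [ 9.99999277e-01 -7.79326559e-04 -9.16186432e-04]
hole in tool [129.66479989   9.36523436  -2.29369504] jig y in tool [ 9.99976605e-01 -6.77706420e-03 -9.28050417e-04]
```

The leg is aligned with the hole to within about 0.5 mm sideways, but 1.2 mm high. Travel to home is about 90 mm. Insert.

Request:
arm_command(commands=[{"translation": [0, 0, 1.2], "yaw": 0}, {"translation": [8, 0, 0], "yaw": 0}, {"translation": [8, 0, 0], "yaw": 0}, {"translation": [6, 0, 0], "yaw": 0}, {"translation": [4, 0, 0], "yaw": 0}, {"translation": [4, 0, 0], "yaw": 0}, {"translation": [4, 0, 0], "yaw": 0}, {"translation": [4, 0, 0], "yaw": 0}])

```text
clock: 18.85
position: [501.6, -244.9, 75.4]
tcp_rot: [0.804, 0.594, 0.0, 0.0]
wrist_force: [0.1, 0.0, -1.9]
finger_gap: 33.8
finger_force: 60.3
```

Request:
arm_command(commands=[{"translation": [3, 0, 0], "yaw": 0}, {"translation": [3, 0, 0], "yaw": 0}, {"translation": [3, 0, 0], "yaw": 0}, {"translation": [3, 0, 0], "yaw": 0}, {"translation": [0, 0, 0], "yaw": 0}, {"translation": [0, 0, 0], "yaw": 0}, {"translation": [0, 0, 0], "yaw": 0}, {"translation": [0, 0, 0], "yaw": 0}])

```text
clock: 19.65
position: [505.0, -233.8, 75.4]
tcp_rot: [0.804, 0.594, -0.0, 0.0]
wrist_force: [0.1, 0.4, -0.4]
finger_gap: 33.9
finger_force: 60.3
```

Request:
arm_command(commands=[{"translation": [2, 0, -0.8], "yaw": 0}, {"translation": [3, 0, 0], "yaw": 0}, {"translation": [3, 0, 0], "yaw": 0}, {"translation": [3, 0, 0], "yaw": 0}, {"translation": [3, 0, 0], "yaw": 0}, {"translation": [3, 0, 0], "yaw": 0}, {"translation": [3, 0, 0], "yaw": 0}, {"translation": [0, 0, 0], "yaw": 0}])

```text
clock: 20.45
position: [510.3, -214.0, 76.0]
tcp_rot: [0.804, 0.595, -0.001, -0.001]
wrist_force: [-3.0, -0.7, -1.2]
finger_gap: 34.3
finger_force: 60.3
```

Request:
arm_command(commands=[{"translation": [3, 0, 0], "yaw": 0}, {"translation": [3, 0, 0], "yaw": 0}, {"translation": [3, 0, 0], "yaw": 0}, {"translation": [3, 0, 0], "yaw": 0}, {"translation": [3, 0, 0], "yaw": 0}, {"translation": [2, 0, 0], "yaw": 0}, {"translation": [0, 0, 0], "yaw": 0}, {"translation": [0, 0, 0], "yaw": 0}])

```text
clock: 21.25
position: [516.3, -197.8, 76.3]
tcp_rot: [0.804, 0.594, 0.001, -0.0]
wrist_force: [1.1, 5.5, -1.6]
finger_gap: 34.5
finger_force: 60.3
```

Request:
arm_command(commands=[{"translation": [1, 0, 0], "yaw": 0}, {"translation": [1, 0, 0], "yaw": 0}, {"translation": [0.8, 0, 0], "yaw": 0}, {"translation": [0, 0, 0], "yaw": 0}, {"translation": [0, 0, 0], "yaw": 0}, {"translation": [0, 0, 0], "yaw": 0}, {"translation": [0, 0, 0], "yaw": 0}, {"translation": [0, 0, 0], "yaw": 0}])

```text
clock: 22.05
position: [516.8, -195.7, 76.3]
tcp_rot: [0.804, 0.594, 0.0, 0.0]
wrist_force: [0.4, 0.7, -1.5]
finger_gap: 33.8
finger_force: 60.3
```

```bash
python3 - <<'E'
from plant import arm,eyes
import cv2,pickle,numpy as np
from h import R
s=arm.get_state()
c=eyes.get_calibration("wrist");im=eyes.camera("wrist")
pickle.dump((c,s),open("w7.pkl","wb"))
cv2.imwrite("pics/w7c.png",cv2.resize(im[60:360,130:530,::-1],(800,600),interpolation=cv2.INTER_CUBIC))
print(s["clock"],s["position"],s["wrist_force"],R.from_quat(s["tcp_rot"]).inv().apply(np.array([537.9,-160.5,80])-s["position"]))
E
```

```text
22.05 [ 516.76545883 -195.74515663   76.26509015] [ 0.40281256  0.67337997 -1.52690553] [39.89423151  9.86504792 -3.73772247]
```

View pics/w7c.png

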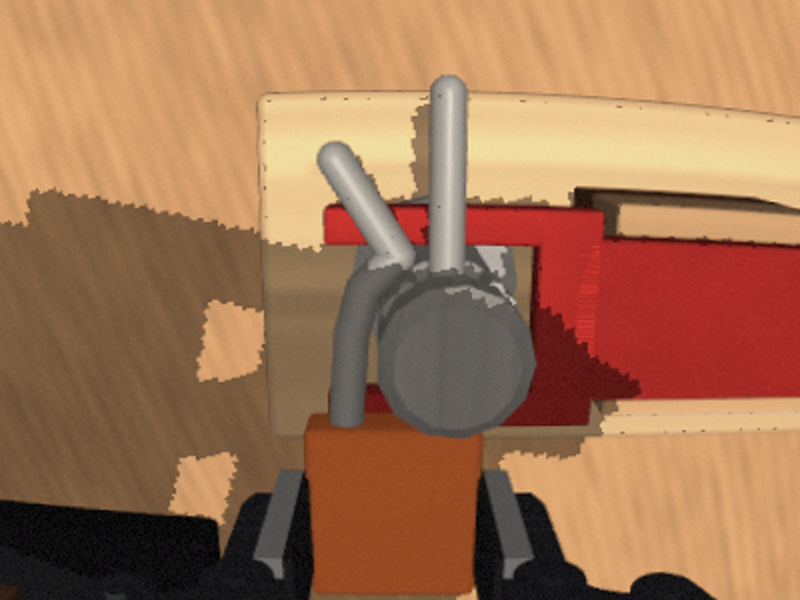

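The leg is through the stud, and the bow has snapped behind it: the nose is at crop (405,260), beyond the stud disc. Hole centre is at clip x of about 38.4. Nudge 1 mm, then release and lift.

Request:
arm_command(commands=[{"translation": [0.5, 0, 0], "yaw": 0}, {"translation": [0.5, 0, 0], "yaw": 0}, {"translation": [0, 0, 0], "yaw": 0}, {"translation": [0, 0, 0], "yaw": 0}, {"translation": [0, 0, 0], "yaw": 0}, {"translation": [0, 0, 0], "yaw": 0}, {"translation": [0, 0, 0], "yaw": 0}, {"translation": [0, 0, 0], "yaw": 0}])

```text
clock: 22.9
position: [517.0, -194.7, 76.2]
tcp_rot: [0.804, 0.594, 0.0, 0.0]
wrist_force: [-0.1, -0.5, -1.7]
finger_gap: 34.0
finger_force: 60.3
```

Request:
arm_command(commands=[{"translation": [0, 0, 0], "yaw": 0}, {"translation": [0, 0, 0], "yaw": 0}, {"translation": [0, 0, 0], "yaw": 0}, {"translation": [0, 0, 0], "yaw": 0}, {"translation": [0, 0, 0], "yaw": 0}, {"translation": [0, 0, 0], "yaw": 0}, {"translation": [0, 0, 0], "yaw": 0}, {"translation": [0, 0, 0], "yaw": 0}], grip=52)

```text
clock: 23.7
position: [517.0, -194.7, 76.2]
tcp_rot: [0.804, 0.594, -0.0, 0.0]
wrist_force: [-0.7, 0.2, -0.6]
finger_gap: 52.2
finger_force: 0.0
```

Request:
arm_command(commands=[{"translation": [0, 0, -4], "yaw": 0}, {"translation": [0, 0, -10], "yaw": 0}, {"translation": [0, 0, -20], "yaw": 0}, {"translation": [0, 0, -30], "yaw": 0}, {"translation": [0, 0, -30], "yaw": 0}, {"translation": [0, 0, -15], "yaw": 0}, {"translation": [0, 0, 0], "yaw": 0}, {"translation": [0, 0, 0], "yaw": 0}])

```text
clock: 24.5
position: [516.8, -194.5, 185.1]
tcp_rot: [0.804, 0.594, -0.0, -0.0]
wrist_force: [-1.0, -1.0, -0.8]
finger_gap: 52.0
finger_force: 0.0
```

```bash
python3 - <<'E'
from plant import arm,eyes
import cv2,pickle
from h import *
s=arm.get_state()
c=eyes.get_calibration("wrist");im=eyes.camera("wrist");cv2.imwrite("pics/w8.png",im[:,:,::-1])
h=cv2.cvtColor(im,cv2.COLOR_RGB2HSV)
m=((h[...,0]>=6)&(h[...,0]<14)&(h[...,1]>190)).astype(np.uint8)
n,_,st,ce=cv2.connectedComponentsWithStats(m);i=1+st[1:,4].argmax();print("orange blob",st[i],ce[i])
J=[537.9,-160.5,-.292]
for d in(34,36,38,40): # expected grip corners if hole at clip x=d
    L=np.array([[-10+a,-d+b,86.] for a,b in((-18,-20),(18,-20),(18,20),(-18,20))]);u=proj(place(J,L),c,1);print(d,u.min(0).round(),u.max(0).round(),u.mean(0).round(1))
print(s["clock"],s["position"],s["wrist_force"],s["finger_force"])
E
```

```text
orange blob [ 301  207   53   55 2423] [326.78621544 234.85431284]
34 [300. 206.] [355. 263.] [327.7 234.5]
36 [301. 209.] [355. 265.] [327.7 237.3]
38 [301. 212.] [355. 268.] [327.7 240.1]
40 [301. 215.] [354. 271.] [327.7 242.8]
24.5 [ 516.77870895 -194.53711681  185.09124527] [-0.95408191 -1.01804397 -0.83069942] 0.0
```

The grip lies where a home cotter should: both estimates put the hole at clip x of 34–37 mm, inside the 30–42 mm limits. The gripper is clear, so I'm handing in.

```bash
python3 -c "
from plant import ticket
print(ticket.sign_off())"
```

```text
the job is handed in; nothing more can be done
None
```

The job is handed in after about 25 s of the 72 s allowed: the strap is down around the stud, and the cotter's leg is through the hole with the bow snapped behind it. The gripper is clear and I saw no contact with the bystanders, but the hand-in returned no verdict.

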